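# Hang a spacer ring on the free hook of the stockroom carousel

## Task

Turn the hook carousel by the grip bar on top until its one empty hook points to the front of the stand, where the card plate is. Then take the spacer ring, the one with the open hole, out of the timber rack, hang it on that hook and let go, with the hook still facing the front. Leave the solid disc standing in the rack.

Things in the scene. Friction and masses are not known exactly. Their poses are not given: they have to be found in the camera images.
- carousel (a joint): Angle of the hook carousel: round steel foot (170 mm), post, rotor with four level hooks at 90 degrees; three carry rings fixed to them, one is empty. 0 = empty hook points to the stand's front, marked by a card plate (70 mm wide) sticking out of the foot on the robot's side. Positive = anticlockwise from above; starts at 0.6 to 1.45 rad. Friction 0.12 N m: stays where left.
- knob_grip (a point): Centre of the black grip bar on top of the carousel, on its turning axis, 187 mm above the bench. Bar 50 mm long, 14 wide, 30 high (15 above and below this point), on a neck of 24 mm diameter. Its long side lies along this point's level x axis, z is up. The empty hook points along -x. The axes turn with the rotor.
- hook_seat (a point): Point on the empty hook's centre line where the ring should hang, 105 mm from the turning axis, 150 mm above the bench. The hook is a level 8 mm rod pointing outwards along this point's -x (z up) from the hub (28 mm radius) to 130 mm from the axis; there its end turns up at 45 degrees, reaching 143 mm from the axis and 13 mm above the centre line.
- ring_center (a point): Centre of the spacer ring: grey metal, outside 100 mm, open hole 44 mm, 16 mm thick, 0.2 to 0.4 kg. Stands upright in a slot of the timber rack (250 x 70 mm, two slots end to end, walls 42 mm high), centre 62 mm and top 112 mm above the bench. x = axis of the hole, level. Grip the top 15 mm across the thickness. Hung, its centre is 18 mm below the hook's centre line.
- blank_center (a point): Centre of the solid disc in the rack's other slot, to be left alone: same metal, 100 mm diameter, 16 mm thick, no hole, a round boss (36 mm diameter, 12 mm high) on each face. x = its axis, level.
Mind the look-alikes: they are no part of the job. There is more than one size of the part that bears ring_center; the job needs the smallest.

How it is judged:
By the outcome, as a careful person would: the job done as asked, in the order asked, and still so for the second after the job is handed in, with the robot touching nothing.
It also fails if it takes over 58 s, if anything falls off the work surface, if the arm or the gripper's body presses on something with over 40 N, if the wrist force passes 120 N, or if a joint passes its speed limit or range.

## Robot

A 7-joint arm with a two-finger parallel gripper is mounted at the origin on the work surface. World frame = base frame: x ahead of the robot, y to its left, z up, the work surface at z = 0. Lengths are in mm, angles in rad, forces in N, time in s.
With the tool pointing down it reaches from about 400 to 875 mm from the base axis. Payload 6.5 kg.
Tool frame: the origin (TCP) lies at the very end of the fingers, on their centre line; the grasp point (between the pads) lies 19 mm behind it; x points along the fingers, y is the direction in which the jaws open and shut, and the axes are right-handed (so a half turn about x gives the same grasp; the last joint's range is limited). The gripper opens to 85 mm and grips with 20 to 120 N. Pads are 22 mm wide; open, the fingers measure 114 mm over their backs; the gripper's body (76 mm by 85 mm) begins 54 mm behind the grasp point. The pads swing forward as they close: fully open they stand 13 mm farther back than shut.
Start: joints at [-1.319, 0.536, -0.004, 1.538, 0.003, 1.067, -0.071], TCP at [203.106, 617.445, 231.29] pointing down, gripper open.
Joint ranges: [-2.7, 2.7], [-0.37, 2.16], [-1.27, 1.26], [0.24, 2.4], [-1.31, 4.45], [0.19, 1.91], [-2.76, 2.76]. Speed limits (rad/s): [2.39, 2.39, 3.14, 3.14, 3.14, 3.14, 3.14].

## Interface

Orientations are given as a unit quaternion [x, y, z, w].
In Python, from workcell import arm gives the robot as it stands.
- The arm moves only by the tool apply_moves, never from a script. Its argument "deltas" is a list of rows, each an object with "travel": the shift along the world's x, y, z in mm, a list of three; "dr": the turn, a rotation vector about the world's x, y, z in rad, a list of three; "claw": the finger opening in mm, from 0 to 85.4. In form: [{"travel": [x, y, z], "dr": [rx, ry, rz], "claw": claw}, ...]. A call has 1 to 12 rows; each row shifts and turns the pose as measured when the row begins; what a row does not reach is not made up. A row lasts 1/10 s, in which the tool goes at most 50 mm and 8.59 degrees, less where a joint would pass 70% of its speed; a pose out of reach is approached as far as the arm can. A call is refused whole if a number of a shift passes 50 or a number of a turn 0.15, either way. A call with a gripper value outside its range is refused whole. The fingers move at their own pace and stop on an object; "grip_force" is the grip in N (left out, the last holds). Time passes only in rows, so rows that do not move let the fingers close. It gives the time, the measured TCP pose, the force and the opening at its end, in the units of the state.
- arm.get_obs(): the state, without advancing time (a new reading comes with each control period).
- arm.get_image(name): name is "scene" or "side" or "wrist"; returns a dict with "img" (400x640x3 uint8, red, green, blue), "fovy" (degrees; the focal length in pixels is half the picture's height over the tangent of half this angle, whatever the lens; pixels are square), "cx", "cy" (the principal point, pixels), "k1" (the pictures are not rectified: a ray, as slopes to the right and down, at radius r is drawn at 1 + k1 r^2 times it, then the intrinsics apply), "position" and "attitude" of the camera in the world. Camera axes: x right, y up, looking along -z (the intrinsics and any distortion apply to the point x, -y, -z); pixel columns grow to the right and rows downward; lengths in mm; the calibration is good to about 2 mm. A picture is of the moment at which its call begins. There is no depth.
- arm.sign_off(): hands the job in, once; it reports no verdict.
The state is a dict: "time": time; "joints": joint angles; "dq": joint speeds; "effort": joint torques, N m; "eef_pos": TCP position; "orientation": TCP orientation; "ft_force": force on the tool from outside, world axes, zero at the start; "ft_torque": the same for the moment, N m; "width": opening from 0.0 (shut) to 1.0 (fully open).
Only numpy, scipy, OpenCV 4.12 (cv2) and the standard library are available. Lean on these libraries where they do the work, as an engineer would, in place of code of your own. Each camera call takes 0.05 s, during which the arm holds its last target.

## Working session

There is one attempt and no reset: what is moved stays moved. The work goes in short steps, Python scripts to look and compute and a tool call to move; the robot and the scene stay as the last step left them, time stands still between calls to the robot, and variables do not carry over. Pictures are saved under pics/ and viewed, and the job is handed in when it is done.

Besides the shell and the picture viewer there is one more tool, called after "Request:" by a JSON object that holds its "name" and its "arguments". apply_moves: Moves the arm, as the interface text tells. Its arguments: {"type":"object","properties":{"deltas":{"type":"array"},"grip_force":{"type":"number"}},"required":["deltas"]}

```bash
ls; mkdir -p pics
cat > h.py <<'E'
import numpy as np, cv2, json
from scipy.spatial.transform import Rotation as R
from workcell import arm
def snap(name,fn):
    d=arm.get_image(name); cv2.imwrite('pics/'+fn+'.png',cv2.cvtColor(d['img'],cv2.COLOR_RGB2BGR))
    np.save('pics/'+fn+'.npy',d,allow_pickle=True); return d
def load(fn): return np.load('pics/'+fn+'.npy',allow_pickle=True).item()
def cam(d):
    f=200/np.tan(np.radians(d['fovy'])/2)
    a=np.array(d['attitude'],float)
    Rm=R.from_quat(a).as_matrix() if a.size==4 else a.reshape(3,3)
    return f,Rm,np.array(d['position'],float)
def ray(d,u,v):
    f,Rm,p=cam(d); s=np.array([(u-d['cx'])/f,(v-d['cy'])/f]); k=d['k1']
    t=s.copy()
    for _ in range(30): t=s/(1+k*(t@t))
    w=Rm@np.array([t[0],-t[1],-1.0]); return p,w/np.linalg.norm(w)
def onz(d,u,v,z):
    p,w=ray(d,u,v); return p+w*(z-p[2])/w[2]
def proj(d,P):
    f,Rm,p=cam(d); c=Rm.T@(np.array(P,float)-p); t=np.array([c[0],-c[1]])/-c[2]
    t=t*(1+d['k1']*(t@t)); return t[0]*f+d['cx'],t[1]*f+d['cy']
def tri(*rs):
    A=np.zeros((3,3));b=np.zeros(3)
    for p,w in rs:
        M=np.eye(3)-np.outer(w,w);A+=M;b+=M@p
    x=np.linalg.solve(A,b); return x,[float(np.linalg.norm((np.eye(3)-np.outer(w,w))@(x-p))) for p,w in rs]
E
python3 - <<'E'
from h import *
for n in ['scene','side','wrist']:
    d=snap(n,n+'0'); print(n,{k:v for k,v in d.items() if k!='img'})
print(arm.get_obs())
E
```

```text
pics
scene {'fovy': 50.00425293526223, 'cx': 317.1703661694992, 'cy': 195.66397541073366, 'k1': -0.10875935609624823, 'position': array([1088.9346436 , -299.78988557,  854.0381721 ]), 'attitude': array([0.27254535, 0.1853416 , 0.52086851, 0.78744112])}
side {'fovy': 54.38028468152316, 'cx': 308.45229448785125, 'cy': 197.2539967831403, 'k1': -0.035040922618452285, 'position': array([385.25809852, 705.29040585, 694.6436554 ]), 'attitude': array([-0.04958537,  0.46625229,  0.8802057 , -0.07340313])}
wrist {'fovy': 59.41821146360049, 'cx': 317.659706026795, 'cy': 194.73085036481837, 'k1': 0.02376290368023418, 'position': array([134.37834931, 639.28337961, 371.9826011 ]), 'attitude': array([-0.11816111, -0.0844805 ,  0.58064723,  0.80109287])}
{'time': 0.15, 'joints': array([-1.31923049,  0.53702603, -0.00439808,  1.53862335,  0.00257026,
        1.06728627, -0.07123469]), 'dq': array([ 1.09948747e-03, -2.36762423e-03, -3.49076021e-05, -3.17779722e-03,
       -3.78746856e-04, -8.56839422e-04, -4.97248970e-04]), 'effort': array([ 8.65067250e-04, -5.83786261e+01,  1.04923423e+00, -2.59351265e+01,
        1.24824524e-02,  6.49302689e-03,  1.26524071e-05]), 'eef_pos': array([202.96378657, 616.99993855, 230.60165567]), 'orientation': array([ 0.11140846,  0.69824118, -0.11235045,  0.69815814]), 'ft_force': array([ 1.24726935, -0.15373295,  0.63518263]), 'ft_torque': array([-0.0073028 ,  0.02116283, -0.01273879]), 'width': 1.002119894758265}
```

View pics/scene0.png

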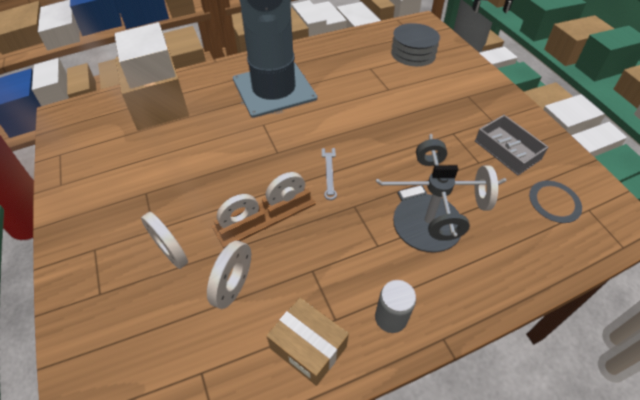

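View pics/side0.png

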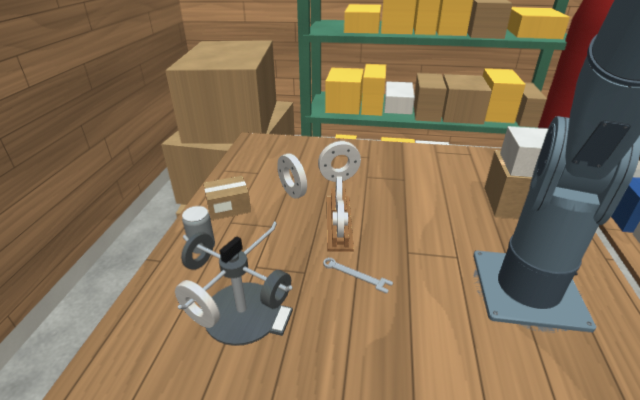

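View pics/wrist0.png

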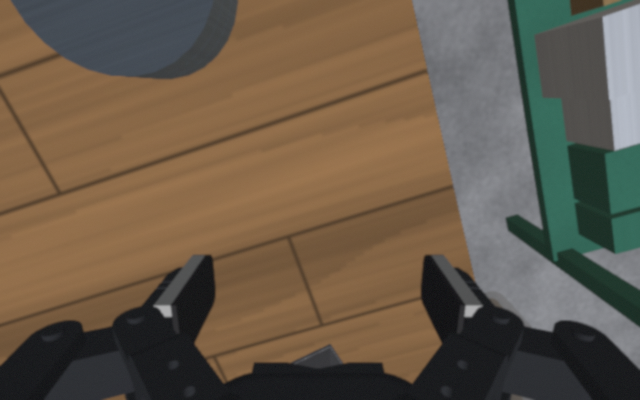

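Run:
```python
from h import *
a=load('scene0')['img'][:,:,::-1]; b=load('side0')['img'][:,:,::-1]
cv2.imwrite('pics/z1.png',cv2.resize(a[120:260,370:510],None,fx=4,fy=4,interpolation=3))
cv2.imwrite('pics/z2.png',cv2.resize(b[215:345,170:310],None,fx=4,fy=4,interpolation=3))
cv2.imwrite('pics/z3.png',cv2.resize(a[160:250,205:335],None,fx=5,fy=5,interpolation=3))
cv2.imwrite('pics/z4.png',cv2.resize(b[130:260,270:400],None,fx=4,fy=4,interpolation=3))
```

```text
(no output)
```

View pics/z1.png

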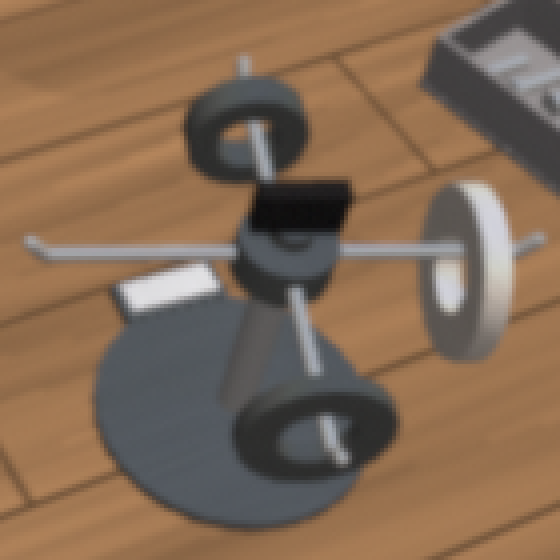

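View pics/z2.png

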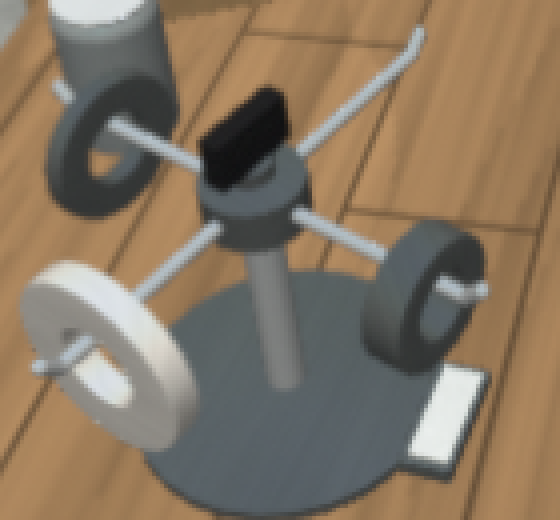

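View pics/z3.png

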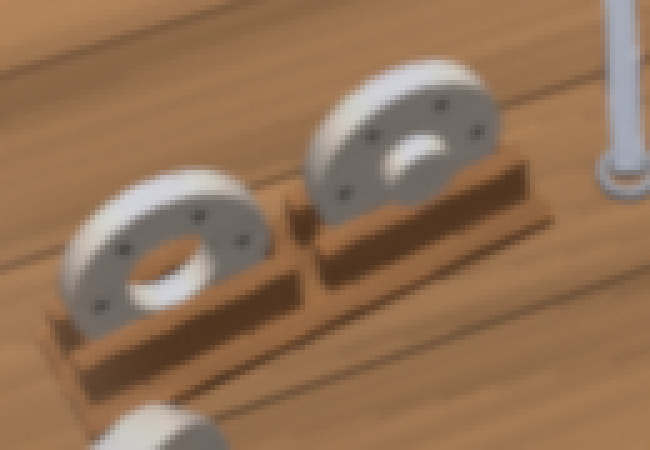

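View pics/z4.png

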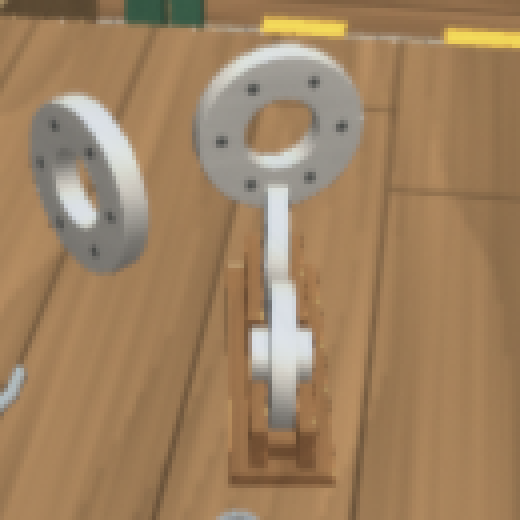

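Run:
```python
from h import *
A=load('scene0');B=load('side0')
z1=lambda x,y:ray(A,370+x/4,120+y/4); z2=lambda x,y:ray(B,170+x/4,215+y/4)
z3=lambda x,y:ray(A,205+x/5,160+y/5); z4=lambda x,y:ray(B,270+x/4,130+y/4)
def t(n,a,b):
    x,e=tri(a,b); print(n,x.round(1),np.round(e,1))
t('bar',z1(301,207),z2(245,137))
t('tip',z1(30,243),z2(418,35))
t('bend',z1(47,252),z2(403,63))
t('card',z1(168,290),z2(448,415))
# hook shaft at hub
t('rackcorner near blank',z3(550,220),z4(232,482))
# black mask
for n,d,(r0,r1,c0,c1) in (('s',A,(150,200,425,470)),('b',B,(225,275,210,260))):
    im=d['img'][r0:r1,c0:c1].astype(int).max(2); m=(im<30).astype(np.uint8)
    k,l,s,c=cv2.connectedComponentsWithStats(m); i=1+np.argmax(s[1:,4]); print(n,s[i],c[i]+[c0,r0])
# blob table-level foot: project ellipse
for n,d,p in(('s',A,(370+230/4,120+400/4)),('b',B,(170+280/4,215+385/4))): print(n,'postbase',onz(d,*p,8).round(1))
```

```text
bar [644.5 171.6 188.1] [1.4 1.4]
tip [590.9  43.6 159.3] [0.3 0.3]
bend [595.2  54.9 149.1] [2. 2.]
card [551.4 180.    8.8] [1.4 1.4]
rackcorner near blank [483.6 -58.8   2.9] [1.4 1.4]
s [  8  18  24  10 183] [444.07650273 172.56284153]
b [ 11  15  20  22 211] [230.95734597 251.21800948]
s postbase [641.5 171.9   8. ]
b postbase [647.  173.8   8. ]
```

Run:
```python
from h import *
o=arm.get_obs(); print(R.from_quat(o['orientation']).as_matrix().round(3))
f,Rm,p=cam(load('wrist0')); T=R.from_quat(o['orientation']).as_matrix()
print('cam in tool', (T.T@(p-o['eef_pos'])).round(1), 'fwd',(T.T@(-Rm[:,2])).round(3),'right',(T.T@Rm[:,0]).round(3))
A=load('scene0');B=load('side0')
z3=lambda x,y:ray(A,205+x/5,160+y/5); z4=lambda x,y:ray(B,270+x/4,130+y/4)
for n,P in (('ringtop',[0,0])):pass
```

```text
[[-0.     0.312  0.95 ]
 [-0.001  0.95  -0.312]
 [-1.    -0.001  0.   ]]
cam in tool [-141.4   -0.5  -72.1] fwd [ 0.958 -0.     0.287] right [ 0.001  1.    -0.001]Traceback (most recent call last):
  File "<stdin>", line 7, in <module>
ValueError: too many values to unpack (expected 2)
```

Request:
{"name": "apply_moves", "arguments": {"deltas": [{"travel": [30, -30, 15], "dr": [0, 0, 0], "claw": 85}, {"travel": [30, -30, 15], "dr": [0, 0, 0], "claw": 85}, {"travel": [30, -30, 15], "dr": [0, 0, 0], "claw": 85}]}}

```text
time: 0.45
eef_pos: [286.3, 527.3, 272.6]
orientation: [0.105, 0.701, -0.109, 0.697]
ft_force: [0.8, 0.9, -0.1]
width: 0.996
```

Request:
{"name": "apply_moves", "arguments": {"deltas": [{"travel": [30, -30, 4], "dr": [0, 0, -0.14], "claw": 85}, {"travel": [30, -30, 4], "dr": [0, 0, -0.14], "claw": 85}, {"travel": [30, -30, 4], "dr": [0, 0, -0.14], "claw": 85}, {"travel": [30, -30, 4], "dr": [0, 0, -0.14], "claw": 85}, {"travel": [30, -30, 4], "dr": [0, 0, -0.14], "claw": 85}, {"travel": [30, -30, 4], "dr": [0, 0, -0.14], "claw": 85}, {"travel": [30, -30, 4], "dr": [0, 0, -0.14], "claw": 85}, {"travel": [30, -30, 4], "dr": [0, 0, -0.14], "claw": 85}, {"travel": [30, -30, 4], "dr": [0, 0, -0.14], "claw": 85}, {"travel": [30, -30, 4], "dr": [0, 0, -0.14], "claw": 85}, {"travel": [20, -20, 4], "dr": [0, 0, -0.1], "claw": 85}, {"travel": [0, 0, 0], "dr": [0, 0, 0], "claw": 85}]}}

```text
time: 1.65
eef_pos: [619.9, 185.1, 319.6]
orientation: [0.57, 0.42, -0.57, 0.417]
ft_force: [-0.6, -0.2, 0.1]
width: 0.997
```

Run:
```python
from h import *
d=snap('wrist','w1');d2=snap('side','s1')
o=arm.get_obs(); print(o['time'],o['eef_pos'],o['joints'].round(3),R.from_quat(o['orientation']).as_matrix().round(3))
```

```text
1.75 [617.30791176 189.35733195 318.83578036] [-0.685  0.487  0.477  1.468 -0.236  1.245 -0.475] [[-0.004  0.957 -0.291]
 [ 0.006 -0.291 -0.957]
 [-1.    -0.005 -0.004]]
```

View pics/w1.png

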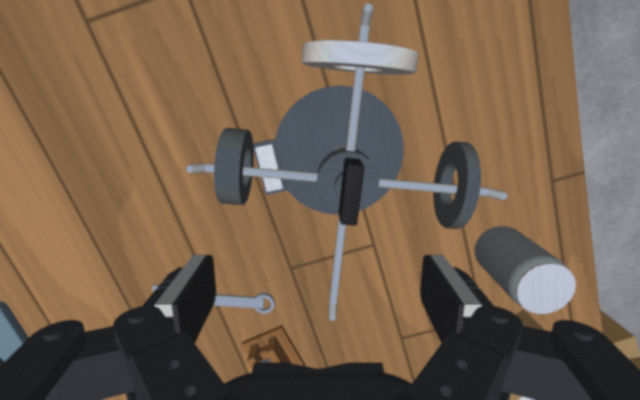

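Run:
```python
from h import *
a=load('w1')['img'][:,:,::-1]
cv2.imwrite('pics/z5.png',cv2.resize(a[80:330,220:420],None,fx=4,fy=4,interpolation=3)[:600*1,:800])
cv2.imwrite('pics/z6.png',cv2.resize(a[220:330,290:400],None,fx=5,fy=5,interpolation=3))
```

```text
(no output)
```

View pics/z5.png

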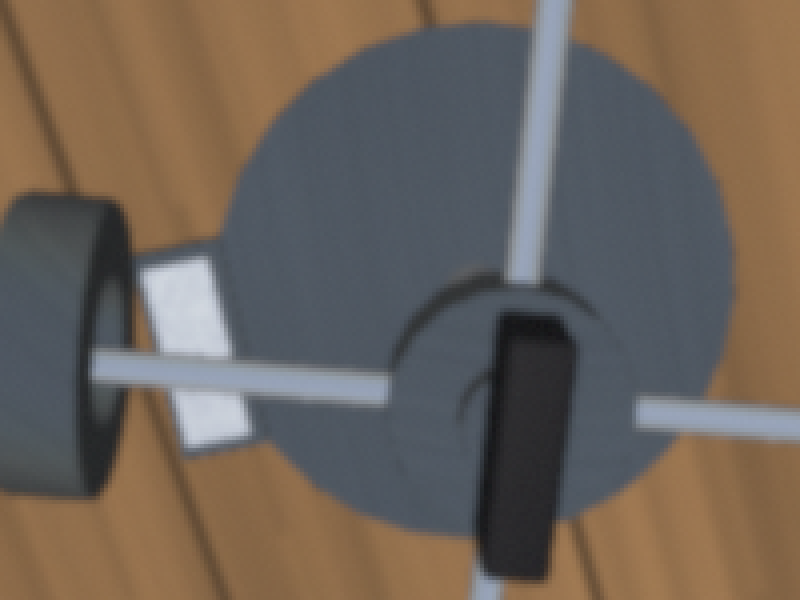

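View pics/z6.png

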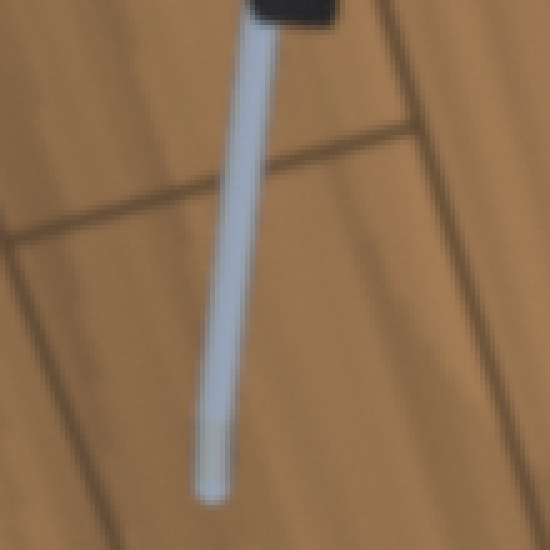

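Run:
```python
from h import *
d=load('w1')
a=lambda x,y,z:onz(d,220+x/4,80+y/4,z)
b=lambda x,y,z:onz(d,290+x/5,220+y/5,z)
az=lambda v:round(float(np.degrees(np.arctan2(v[1],v[0]))),1)
c=[a(140,265,10),a(185,452,10),a(212,257,10),a(253,437,10)]
print('card',[q.round(1) for q in c],az(c[1]-c[0]),az(c[3]-c[2]),'mid',np.mean(c,0).round(1))
ft=a(479,279,8);print('foot',ft.round(1),'left-right',np.linalg.norm(a(222,279,8)-a(735,279,8)))
print('card az from foot',az(np.mean(c,0)-ft))
h0,h1=b(258,60,150),b(217,420,150);print('hook',h0.round(1),h1.round(1),az(h1-h0))
k0,k1=a(555,0,150),a(525,280,150);print('opp',k0.round(1),k1.round(1),az(k1-k0), az(h1-k0))
t=[a(510,336,202),a(574,342,202),a(551,580,202),a(488,575,202)]
print('bar',[q.round(1) for q in t],az(t[2]-t[1]),az(t[3]-t[0]),np.mean(t,0).round(1))
s0,s1=a(90,365,150),a(390,388,150);print('lefthook',s0.round(1),s1.round(1),az(s1-s0)); 
r0=a(640,412,150);print('righthook',r0.round(1),az(r0-s0))
# intersection of lines
n=lambda p,q:np.cross([*p[:2],1],[*q[:2],1])
x=np.cross(n(h1,k0),n(s0,r0));print('axis',x[:2]/x[2])
```

```text
card [array([544.4, 212.4,  10. ]), array([536.9, 148.9,  10. ]), array([567.4, 207.9,  10. ]), array([560.4, 147.1,  10. ])] -96.7 -96.5 mid [552.3 179.1  10. ]
foot [647.4 175.1   8. ] left-right 166.37642333171124
card az from foot 177.6
hook [625.4 123.4 150. ] [595.3  50.2 150. ] -112.3
opp [677.7 251.5 150. ] [655.6 196.5 150. ] -111.8 -112.3
bar [array([647.9, 196.7, 202. ]), array([659., 192., 202.]), array([642.1, 147.1, 202. ]), array([630.5, 151.8, 202. ])] -110.7 -111.2 [644.9 171.9 202. ]
lefthook [556.1 207.2 150. ] [619.5 181.8 150. ] -21.8
righthook [672.5 159.3 150. ] -22.4
axis [644.65119874 170.79091578]
```

Request:
{"name": "apply_moves", "arguments": {"deltas": [{"travel": [14, -9, -20], "dr": [0, 0, -0.05], "claw": 60}, {"travel": [14, -8, -20], "dr": [0, 0, -0.045], "claw": 60}, {"travel": [0, 0, -10], "dr": [0, 0, 0], "claw": 60}, {"travel": [0, 0, 0], "dr": [0, 0, 0], "claw": 60}]}}

```text
time: 2.15
eef_pos: [641.6, 180.6, 266.5]
orientation: [0.585, 0.402, -0.585, 0.392]
ft_force: [-0.7, 0.8, -0.1]
width: 0.701
```

```bash
cat > st.py <<'E'
from h import *
o=arm.get_obs(); T=R.from_quat(o['orientation']).as_matrix()
print('t',round(o['time'],2),'tcp',o['eef_pos'].round(1),'yaw_y',round(float(np.degrees(np.arctan2(T[1,1],T[0,1]))),2),'down',T[:,0].round(4),'F',o['ft_force'].round(1),'M',o['ft_torque'].round(2),'w',round(o['width'],3),'q',o['joints'].round(2))
E
python3 st.py
```

```text
t 2.15 tcp [641.6 180.6 266.5] yaw_y -21.66 down [-0.0072  0.0115 -0.9999] F [-0.7  0.8 -0.1] M [ 0.03 -0.03 -0.  ] w 0.701 q [-0.65  0.57  0.48  1.47 -0.29  1.17 -0.5 ]
```

Request:
{"name": "apply_moves", "arguments": {"deltas": [{"travel": [3, -8, -15], "dr": [-0.011, -0.007, -0.01], "claw": 50}, {"travel": [0, 0, -25], "dr": [0, 0, 0], "claw": 50}, {"travel": [0, 0, 0], "dr": [0, 0, 0], "claw": 50}]}}

```text
time: 2.45
eef_pos: [642.3, 178.2, 227.7]
orientation: [0.586, 0.398, -0.584, 0.396]
ft_force: [-1.2, 0.5, -0.2]
width: 0.585
```

Run:
```python
from h import *
import st
snap('scene','c2');snap('side','s2')
d=np.hstack([cv2.resize(load('c2')['img'][100:260,370:530],None,fx=2.5,fy=2.5),cv2.resize(load('s2')['img'][190:350,150:310],None,fx=2.5,fy=2.5)])
cv2.imwrite('pics/cs2.png',d[:,:,::-1])
```

```text
t 2.45 tcp [642.3 178.2 227.7] yaw_y -21.64 down [ 2.0e-04  4.3e-03 -1.0e+00] F [-1.2  0.5 -0.2] M [0.04 0.08 0.  ] w 0.585 q [-0.64  0.6   0.47  1.52 -0.3   1.09 -0.49]
```

View pics/cs2.png

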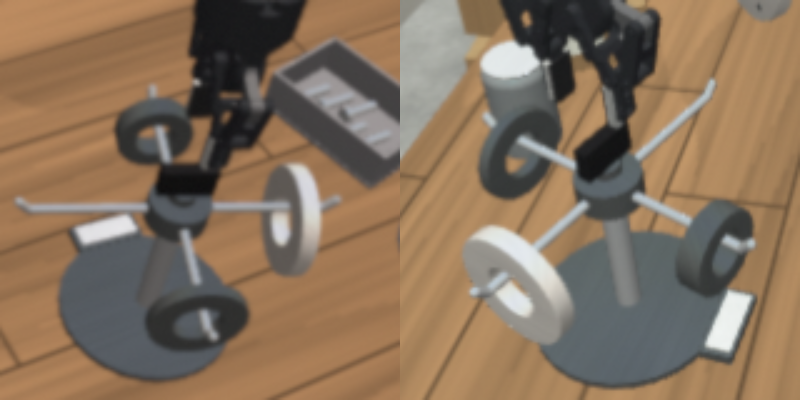

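Request:
{"name": "apply_moves", "arguments": {"deltas": [{"travel": [3, -7, 0], "dr": [-0.004, 0, -0.01], "claw": 50}, {"travel": [1, -3, 0], "dr": [0, 0, 0], "claw": 50}, {"travel": [0, 0, 0], "dr": [0, 0, 0], "claw": 50}]}}

```text
time: 2.85
eef_pos: [650.6, 168.2, 235.7]
orientation: [0.591, 0.393, -0.583, 0.396]
ft_force: [0.5, 0.0, -0.3]
width: 0.586
```

```bash
python3 st.py
python3 - <<'E'
from h import *
d=snap('wrist','w3')
E
```

```text
t 2.85 tcp [650.6 168.2 235.7] yaw_y -22.21 down [ 0.0115  0.0032 -0.9999] F [ 0.5  0.  -0.3] M [-0.04  0.07 -0.03] w 0.586 q [-0.63  0.6   0.47  1.5  -0.3   1.1  -0.48]
```

View pics/w3.png

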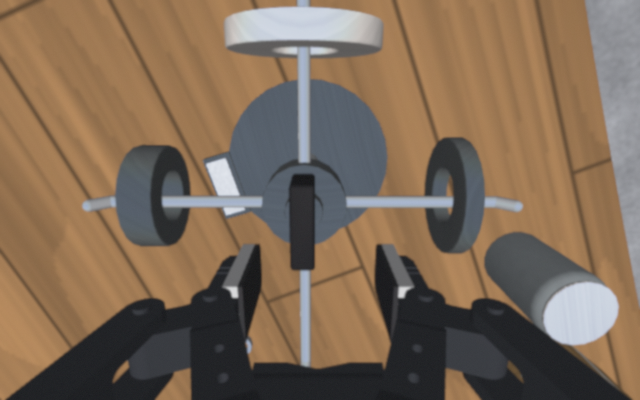

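Request:
{"name": "apply_moves", "arguments": {"deltas": [{"travel": [-3, 2, -12], "dr": [0, 0.006, 0], "claw": 50}, {"travel": [-2, 1, -12], "dr": [0, 0, 0], "claw": 50}, {"travel": [0, 0, -5], "dr": [0, 0, 0], "claw": 50}, {"travel": [0, 0, 0], "dr": [0, 0, 0], "claw": 50}, {"travel": [0, 0, 0], "dr": [0, 0, 0], "claw": 50}]}}

```text
time: 3.4
eef_pos: [644.4, 171.9, 203.3]
orientation: [0.588, 0.395, -0.585, 0.394]
ft_force: [0.2, 0.2, 0.8]
width: 0.586
```

```bash
python3 st.py; python3 st.py
python3 - <<'E'
from h import *
d=snap('wrist','w4')
E
python3 st.py
```

```text
t 3.4 tcp [644.4 171.9 203.3] yaw_y -22.19 down [ 0.0033  0.0033 -1.    ] F [0.2 0.2 0.8] M [-0.01 -0.06  0.05] w 0.586 q [-0.63  0.63  0.46  1.54 -0.31  1.04 -0.48]
t 3.4 tcp [644.4 171.9 203.3] yaw_y -22.19 down [ 0.0033  0.0033 -1.    ] F [0.2 0.2 0.8] M [-0.01 -0.06  0.05] w 0.586 q [-0.63  0.63  0.46  1.54 -0.31  1.04 -0.48]
t 3.45 tcp [644.4 172.  203.4] yaw_y -22.19 down [ 0.0033  0.0034 -1.    ] F [0.3 0.4 0.3] M [-0.04  0.08  0.02] w 0.587 q [-0.63  0.63  0.46  1.54 -0.31  1.04 -0.48]
```

View pics/w4.png

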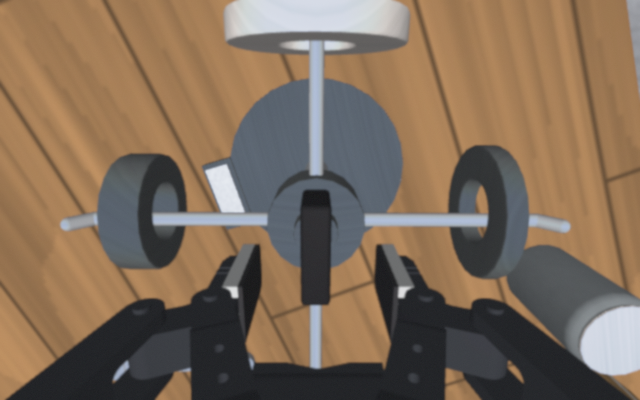

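Request:
{"name": "apply_moves", "arguments": {"deltas": [{"travel": [0, 0, -12], "dr": [0, 0, 0], "claw": 50}, {"travel": [0, 0, -12], "dr": [0, 0, 0], "claw": 50}, {"travel": [0, 0, -4], "dr": [0, 0, 0], "claw": 50}, {"travel": [0, 0, 0], "dr": [0, 0, 0], "claw": 50}]}}

```text
time: 3.85
eef_pos: [644.5, 171.9, 173.0]
orientation: [0.589, 0.395, -0.585, 0.394]
ft_force: [-1.0, 0.6, 0.1]
width: 0.583
```

```bash
python3 st.py
```

```text
t 3.85 tcp [644.5 171.9 173. ] yaw_y -22.19 down [ 0.0037  0.0034 -1.    ] F [-1.   0.6  0.1] M [-0.04  0.03 -0.02] w 0.583 q [-0.62  0.66  0.45  1.56 -0.33  0.99 -0.46]
```

Request:
{"name": "apply_moves", "arguments": {"deltas": [{"travel": [0, 0, 2], "dr": [0, 0, 0], "claw": 20}, {"travel": [0, 0, 0], "dr": [0, 0, 0], "claw": 0}, {"travel": [0, 0, 0], "dr": [0, 0, 0], "claw": 0}, {"travel": [0, 0, 0], "dr": [0, 0, 0], "claw": 0}, {"travel": [0, 0, 0], "dr": [0, 0, 0], "claw": 0}], "grip_force": 50}}

```text
time: 4.35
eef_pos: [643.4, 172.2, 175.2]
orientation: [0.588, 0.395, -0.586, 0.394]
ft_force: [1.0, 0.2, -1.6]
width: 0.157
```

```bash
python3 st.py
```

```text
t 4.35 tcp [643.4 172.2 175.2] yaw_y -22.19 down [ 0.0013  0.0038 -1.    ] F [ 1.   0.2 -1.6] M [0.03 0.07 0.  ] w 0.157 q [-0.62  0.66  0.45  1.56 -0.33  0.99 -0.47]
```

Request:
{"name": "apply_moves", "arguments": {"deltas": [{"travel": [0, 0, 0], "dr": [0, 0, -0.06], "claw": 0}, {"travel": [0, 0, 0], "dr": [0, 0, -0.1], "claw": 0}, {"travel": [0, 0, 0], "dr": [0, 0, -0.1], "claw": 0}, {"travel": [0, 0, 0], "dr": [0, 0, -0.1], "claw": 0}, {"travel": [0, 0, 0], "dr": [0, 0, -0.05], "claw": 0}]}}

```text
time: 4.85
eef_pos: [643.5, 172.2, 175.2]
orientation: [0.658, 0.263, -0.655, 0.262]
ft_force: [-1.6, 0.6, -1.3]
width: 0.152
```

```bash
python3 st.py
```

```text
t 4.85 tcp [643.5 172.2 175.2] yaw_y -46.45 down [ 0.0032  0.0027 -1.    ] F [-1.6  0.6 -1.3] M [-0.06  0.14  0.3 ] w 0.152 q [-0.69  0.68  0.55  1.57 -0.4   1.01 -0.83]
```

Request:
{"name": "apply_moves", "arguments": {"deltas": [{"travel": [0, 0, 0], "dr": [0, 0, -0.1], "claw": 0}, {"travel": [0, 0, 0], "dr": [0, 0, -0.1], "claw": 0}, {"travel": [0, 0, 0], "dr": [0, 0, -0.1], "claw": 0}, {"travel": [0, 0, 0], "dr": [0, 0, -0.1], "claw": 0}, {"travel": [0, 0, 0], "dr": [0, 0, -0.1], "claw": 0}, {"travel": [0, 0, 0], "dr": [0, 0, -0.1], "claw": 0}, {"travel": [0, 0, 0], "dr": [0, 0, -0.1], "claw": 0}, {"travel": [0, 0, 0], "dr": [0, 0, -0.05], "claw": 0}, {"travel": [0, 0, 0], "dr": [0, 0, 0], "claw": 0}]}}

```text
time: 5.75
eef_pos: [643.5, 172.0, 175.2]
orientation: [0.709, -0.007, -0.706, -0.006]
ft_force: [-0.2, -0.6, -0.6]
width: 0.154
```

```bash
python3 st.py;python3 - <<'E'
from h import *
d=snap('wrist','w5')
E
```

```text
t 5.75 tcp [643.5 172.  175.2] yaw_y -91.04 down [ 0.0042 -0.0021 -1.    ] F [-0.2 -0.6 -0.6] M [0.14 0.16 0.06] w 0.154 q [-0.8   0.74  0.75  1.57 -0.55  1.05 -1.5 ]
```

View pics/w5.png

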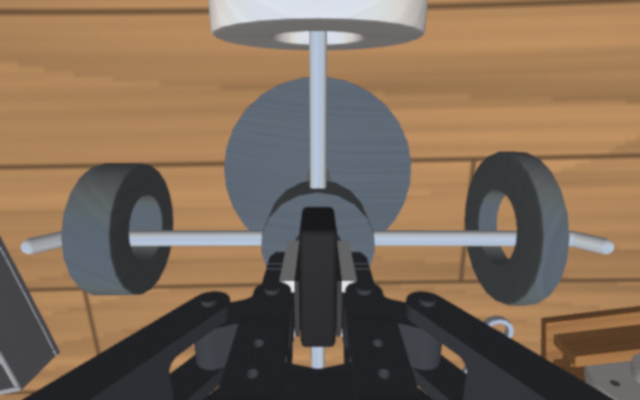

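Request:
{"name": "apply_moves", "arguments": {"deltas": [{"travel": [0, 0, 0], "dr": [0, 0, -0.05], "claw": 0}, {"travel": [0, 0, 0], "dr": [0, 0, -0.02], "claw": 0}, {"travel": [0, 0, 0], "dr": [0, 0, 0], "claw": 0}, {"travel": [0, 0, 0], "dr": [0, 0, 0], "claw": 0}]}}

```text
time: 6.2
eef_pos: [643.5, 172.0, 175.2]
orientation: [0.708, -0.03, -0.705, -0.029]
ft_force: [-1.2, -0.1, -1.8]
width: 0.15
```

```bash
python3 st.py;python3 - <<'E'
from h import *
snap('scene','c6');snap('side','s6')
d=np.hstack([cv2.resize(load('c6')['img'][140:260,370:490],None,fx=3.3,fy=3.3,interpolation=2),cv2.resize(load('s6')['img'][220:340,190:310],None,fx=3.3,fy=3.3,interpolation=2)])
cv2.imwrite('pics/cs6.png',d[:,:,::-1])
E
```

```text
t 6.2 tcp [643.5 172.  175.2] yaw_y -94.75 down [ 0.0041 -0.0019 -1.    ] F [-1.2 -0.1 -1.8] M [ 0.05  0.13 -0.07] w 0.15 q [-0.81  0.74  0.76  1.57 -0.56  1.05 -1.55]
```

View pics/cs6.png

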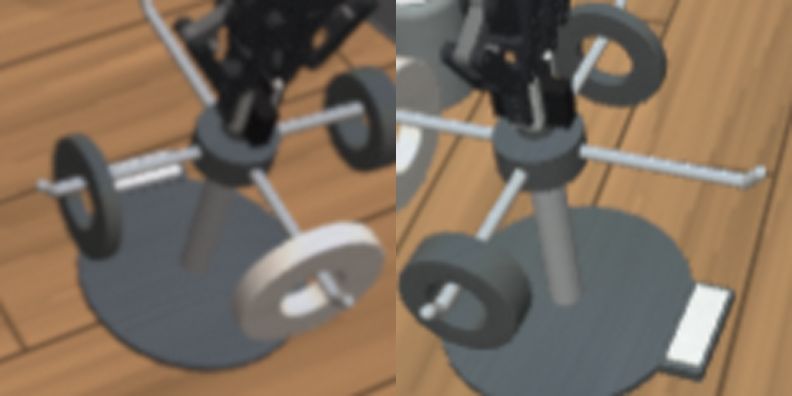

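Run:
```python
from h import *
for fn,uv in (('scene0',(412,192)),('side0',(282,319)),('c2',(412,192)),('s2',(282,319)),('s6',(282,319))):
    d=load(fn); g=cv2.cvtColor(d['img'],cv2.COLOR_RGB2HSV)
    # upsample for subpixel contour
    x0,y0=uv[0]-25,uv[1]-25; s=8
    v=cv2.resize(d['img'][y0:y0+50,x0:x0+50].min(2),None,fx=s,fy=s,interpolation=cv2.INTER_CUBIC)
    m=(v>150).astype(np.uint8); k,l,st,c=cv2.connectedComponentsWithStats(m)
    i=l[25*s-s:25*s+s,25*s-s:25*s+s]; i=np.bincount(i[i>0]).argmax()
    cs,_=cv2.findContours((l==i).astype(np.uint8),0,1); p=max(cs,key=cv2.contourArea)[:,0,:]
    P=np.array([onz(d,x0+(q[0]+.5)/s-.5,y0+(q[1]+.5)/s-.5,9)[:2] for q in p],np.float32)
    (cx,cy),(w,h),a=cv2.minAreaRect(P); M=cv2.moments(P)
    print(fn,'c',round(cx,1),round(cy,1),'wh',round(w,1),round(h,1),'a',round(a,1),'az from axis',np.degrees(np.arctan2(cy-172,cx-645)).round(1))
    # long edge via PCA
    u,sv,vt=np.linalg.svd(P-P.mean(0)); print('  pca az',np.degrees(np.arctan2(vt[0,1],vt[0,0])).round(1))
```

```text
scene0 c 549.3 182.8 wh 62.5 24.5 a 84.8 az from axis 173.6
  pca az -94.2
side0 c 552.9 176.6 wh 63.3 24.0 a 84.2 az from axis 177.1
  pca az 85.0
c2 c 549.2 182.8 wh 62.9 24.9 a 84.5 az from axis 173.6
  pca az -94.3
s2 c 552.8 176.6 wh 63.8 24.5 a 84.2 az from axis 177.1
  pca az 85.1
s6 c 552.8 176.6 wh 63.8 24.5 a 84.2 az from axis 177.1
  pca az 85.2
```

Run:
```python
from h import *
d=load('s6'); f=lambda x,y:onz(d,190+(x-396)/3.3,220+y/3.3,150)
a,b=f(590,152),f(742,180); print(a,b,np.degrees(np.arctan2(*(b-a)[[1,0]])))
e=load('c6'); f=lambda x,y:onz(e,370+x/3.3,140+y/3.3,150)
a,b=f(195,153),f(60,188); print(a,b,np.degrees(np.arctan2(*(b-a)[[1,0]])))
# foot centre by mask on both views
for fn in('scene0','side0'):
    d=load(fn);P=[]
    for z,r in ((8,85),):
        c=[645,172,z]
        print(fn,[np.round(proj(d,[645+r*np.cos(t),172+r*np.sin(t),z]),1).tolist() for t in np.arange(0,6.28,np.pi/4)])
```

```text
[611.29084391 172.74660281 150.        ] [515.86695309 181.04437749 150.        ] 175.03023243075214
[642.24885565 143.11424662 150.        ] [632.93281191  47.96757068 150.        ] -95.59214501013243
scene0 [[447.7, 248.7], [462.9, 231.8], [457.4, 209.9], [435.8, 195.5], [410.5, 195.8], [394.6, 210.6], [397.8, 232.8], [419.9, 249.1]]
side0 [[205.1, 305.7], [205.2, 329.3], [228.1, 343.4], [259.8, 337.4], [278.4, 315.8], [274.1, 293.7], [252.3, 282.7], [224.8, 287.4]]
```

Request:
{"name": "apply_moves", "arguments": {"deltas": [{"travel": [0, 0, 0], "dr": [0, 0, 0], "claw": 25}, {"travel": [0, 0, 0], "dr": [0, 0, 0], "claw": 45}, {"travel": [0, 0, 0], "dr": [0, 0, 0], "claw": 45}, {"travel": [0, 0, 15], "dr": [0, 0, 0], "claw": 45}, {"travel": [0, 0, 35], "dr": [0, 0, 0], "claw": 45}, {"travel": [0, 0, 40], "dr": [0, 0, 0], "claw": 45}]}}

```text
time: 6.9
eef_pos: [641.2, 172.0, 265.1]
orientation: [-0.706, 0.03, 0.707, 0.027]
ft_force: [2.2, -0.8, 0.6]
width: 0.527
```

```bash
python3 st.py;python3 - <<'E'
from h import *
A=load('scene0');B=load('side0')
z3=lambda x,y,z:onz(A,205+x/5,160+y/5,z); z4=lambda x,y,z:onz(B,270+x/4,130+y/4,z)
az=lambda v:np.degrees(np.arctan2(v[1],v[0])).round(1)
print('ring top scene',z3(190,180,112),'blank top',z3(430,72,112))
print('ring top side',z4(277,190,112),'blank',z4(283,285,112))
print('rack bottom front edge scene',z3(95,435,0),z3(550,222,0),az(z3(550,222,0)-z3(95,435,0)))
print('rack near end side',z4(230,483,0),z4(335,483,0),az(z4(335,483,0)-z4(230,483,0)))
E
```

```text
t 6.9 tcp [641.2 172.  265.1] yaw_y -94.67 down [-0.0025 -0.0046 -1.    ] F [ 2.2 -0.8  0.6] M [ 0.06 -0.03  0.02] w 0.527 q [-0.84  0.65  0.82  1.49 -0.49  1.21 -1.6 ]
ring top scene [ 478.9634804 -227.6204894  112.       ] blank top [ 461.59135759 -107.00296363  112.        ]
ring top side [ 477.24873261 -253.75543767  112.        ] blank [ 460.04481817 -134.79707899  112.        ]
rack bottom front edge scene [ 516.1018686  -302.38303384    0.        ] [484.27238591 -57.98410459   0.        ] 97.4
rack near end side [484.1775583  -62.17677784   0.        ] [415.72745334 -72.81834084   0.        ] -171.2
```

Request:
{"name": "apply_moves", "arguments": {"deltas": [{"travel": [-5, -20, 20], "dr": [0, 0, 0.1], "claw": 60}, {"travel": [-14, -35, 4], "dr": [0, 0, 0.14], "claw": 60}, {"travel": [-14, -35, 4], "dr": [0, 0, 0.14], "claw": 60}, {"travel": [-14, -35, 2], "dr": [0, 0, 0.14], "claw": 60}, {"travel": [-14, -35, 2], "dr": [0, 0, 0.14], "claw": 60}, {"travel": [-14, -35, 2], "dr": [0, 0, 0.14], "claw": 60}, {"travel": [-14, -35, 2], "dr": [0, 0, 0.14], "claw": 60}, {"travel": [-14, -35, 0], "dr": [0, 0, 0.14], "claw": 60}, {"travel": [-14, -35, 0], "dr": [0, 0, 0.14], "claw": 60}, {"travel": [-14, -30, 0], "dr": [0, 0, 0.14], "claw": 60}, {"travel": [-5, -15, 0], "dr": [0, 0, 0.1], "claw": 60}, {"travel": [0, 0, 0], "dr": [0, 0, 0], "claw": 60}]}}

```text
time: 8.1
eef_pos: [503.6, -189.8, 326.7]
orientation: [0.543, 0.464, -0.523, 0.466]
ft_force: [-0.6, 0.3, -0.3]
width: 0.7
```

```bash
python3 st.py;python3 - <<'E'
from h import *
d=snap('wrist','w7')
E
python3 st.py
```

```text
t 8.1 tcp [ 503.6 -189.8  326.7] yaw_y -7.78 down [ 0.0225  0.0166 -0.9996] F [-0.6  0.3 -0.3] M [-0.03  0.03  0.04] w 0.7 q [-0.23  0.27  0.65  1.76 -0.2   1.15  0.34]
t 8.15 tcp [ 504.2 -188.6  326.7] yaw_y -7.86 down [ 0.0227  0.017  -0.9996] F [ 0.8 -0.2  0.9] M [-0.04  0.05 -0.02] w 0.703 q [-0.24  0.27  0.65  1.76 -0.2   1.15  0.34]
```

View pics/w7.png

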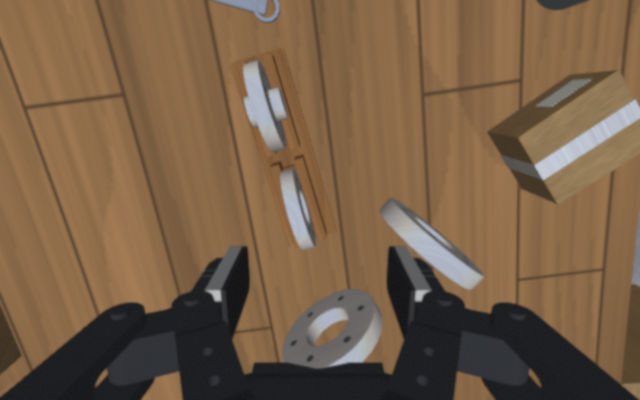

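Run:
```python
from h import *
a=load('w7')['img'][:,:,::-1]
cv2.imwrite('pics/z7.png',cv2.resize(a[145:265,230:350],None,fx=5,fy=5,interpolation=3))
print(load('w7')['position'])
```

```text
[ 510.96667796 -120.50528974  469.57295919]
```

View pics/z7.png

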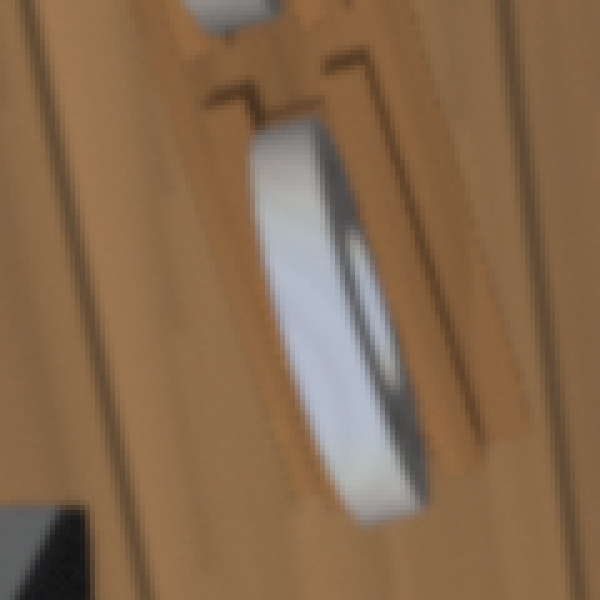

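Run:
```python
from h import *
d=load('w7'); f=lambda x,y,z:onz(d,230+x/5,145+y/5,z)
az=lambda v:np.degrees(np.arctan2(v[1],v[0])).round(1)
a,b=f(368,70,42),f(483,440,42); print('wall',a.round(1),b.round(1),az(a-b))
a,b=f(395,0,0),f(530,430,0); print('base',a.round(1),b.round(1),az(a-b))
a,b=onz(d,232,64,0),onz(d,283,50,0); print('rack N end',a.round(1),b.round(1),np.linalg.norm(a-b),az(b-a))
a,b=f(283,125,62),f(393,515,62); print('ring ends z62',a.round(1),b.round(1),az(a-b),np.linalg.norm(a-b))
# top rim: left edge / right edge lines at z=112 mid
a,b=f(295,345,112),f(362,325,112); print('top mid',a.round(1),b.round(1),((a+b)/2).round(1),np.linalg.norm(a-b),az(b-a))
def draw(c,t):
    c=np.array(c,float); ax=np.array([np.cos(t),np.sin(t),0]); tv=np.array([-np.sin(t),np.cos(t),0])
    out=[]
    for s in(-8,8):
        for th in np.linspace(0.0,np.pi,13):
            P=c+ax*s+50*(np.cos(th)*tv+np.sin(th)*np.array([0,0,1])); u,v=proj(d,P); out.append(((u-230)*5,(v-145)*5))
    return np.array(out)
im=cv2.imread('pics/z7.png')
for p in draw([473.5,-246,62],np.radians(7.5)): cv2.circle(im,(int(p[0]),int(p[1])),3,(0,0,255),-1)
cv2.imwrite('pics/z8.png',im)
for n,(u,v) in dict(b1a=(384,205),b1b=(475,287),b2a=(290,352),b2b=(372,300)).items(): print(n,onz(d,u,v,70).round(0))
```

```text
wall [ 492.7 -192.1   42. ] [ 508.3 -292.8   42. ] 98.8
base [ 500.8 -181.5    0. ] [ 521.8 -308.6    0. ] 99.4
rack N end [419.8 -68.6   0. ] [485.4 -60.8   0. ] 66.09437766316407 6.8
ring ends z62 [ 471.8 -199.    62. ] [ 483.4 -301.6   62. ] 96.5 103.26006208097874
top mid [ 471.5 -237.2  112. ] [ 486.4 -234.8  112. ] [ 479. -236.  112.] 15.085525545623657 9.3
b1a [ 581. -256.   70.]
b1b [ 687. -382.   70.]
b2a [ 438. -444.   70.]
b2b [ 555. -382.   70.]
```

View pics/z8.png

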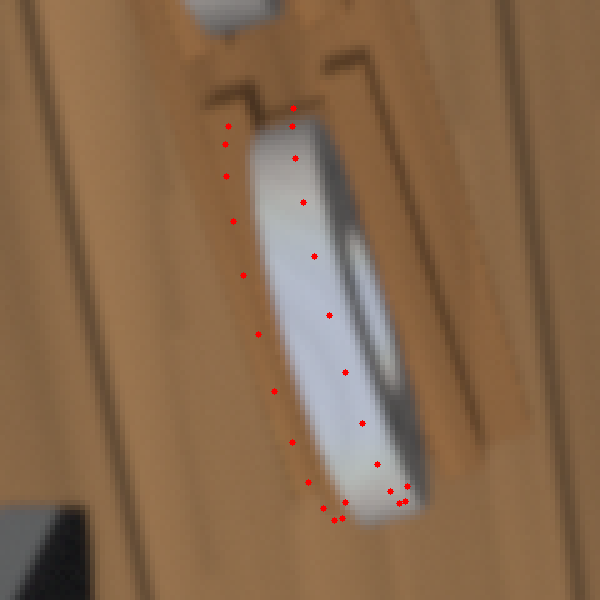

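Request:
{"name": "apply_moves", "arguments": {"deltas": [{"travel": [-8, -20, -20], "dr": [-0.008, 0.012, 0.1], "claw": 60}, {"travel": [-8, -20, -35], "dr": [-0.008, 0.01, 0.1], "claw": 60}, {"travel": [-6, -15, -35], "dr": [0, 0, 0.05], "claw": 60}, {"travel": [0, 0, -15], "dr": [0, 0, 0], "claw": 60}, {"travel": [0, 0, 0], "dr": [0, 0, 0], "claw": 60}]}}

```text
time: 8.65
eef_pos: [487.6, -238.0, 221.5]
orientation: [0.472, 0.529, -0.467, 0.529]
ft_force: [0.2, -0.2, -0.9]
width: 0.697
```

```bash
python3 st.py
```

```text
t 8.65 tcp [ 487.6 -238.   221.5] yaw_y 6.83 down [ 0.0051  0.005  -1.    ] F [ 0.2 -0.2 -0.9] M [ 0.   -0.01 -0.02] w 0.697 q [-0.07  0.41  0.58  1.86 -0.28  0.95  0.75]
```

Request:
{"name": "apply_moves", "arguments": {"deltas": [{"travel": [-5, -6, -12], "dr": [-0.005, 0.005, 0], "claw": 60}, {"travel": [-4, -4, -10], "dr": [0, 0, 0], "claw": 60}, {"travel": [0, 0, 0], "dr": [0, 0, 0], "claw": 60}, {"travel": [0, 0, 0], "dr": [0, 0, 0], "claw": 60}]}}

```text
time: 9.05
eef_pos: [481.0, -246.3, 200.2]
orientation: [0.47, 0.528, -0.469, 0.53]
ft_force: [0.4, 0.4, -0.2]
width: 0.702
```

Run:
```python
from h import *
d=snap('wrist','w9')
import st
```

```text
t 9.1 tcp [ 481.  -246.4  200.2] yaw_y 6.89 down [ 0.0031 -0.001  -1.    ] F [-0.2  0.5 -1.2] M [0.   0.03 0.03] w 0.7 q [-0.05  0.43  0.57  1.89 -0.29  0.9   0.78]
```

View pics/w9.png

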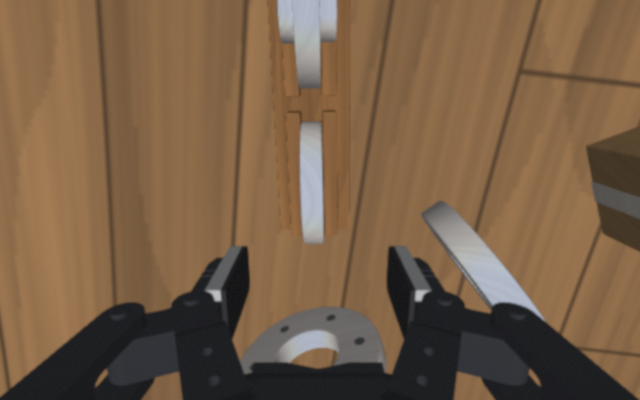

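Run:
```python
from h import *
for fn,a,b in(('w9',(311,123),(313.5,243)),('w7',(230+283/5,145+122/5),(230+393/5,145+520/5))):
    d=load(fn); p,w1=ray(d,*a); _,w2=ray(d,*b); w=w1+w2; c=p+w*(62-p[2])/w[2]; w=w/np.linalg.norm(w)
    half=np.arccos(w1@w2)/2; print(fn,c.round(1),'check R',np.linalg.norm(c-p)*np.sin(half))
```

```text
w9 [ 478.1 -248.7   62. ] check R 48.73256037800817
w7 [ 477.3 -248.8   62. ] check R 49.98443123460031
```

Request:
{"name": "apply_moves", "arguments": {"deltas": [{"travel": [-3, -2, -15], "dr": [0, 0.003, 0], "claw": 60}, {"travel": [-1, -1, -25], "dr": [0, 0, 0], "claw": 60}, {"travel": [0, 0, -20], "dr": [0, 0, 0], "claw": 60}, {"travel": [0, 0, -5], "dr": [0, 0, 0], "claw": 60}, {"travel": [0, 0, 0], "dr": [0, 0, 0], "claw": 60}, {"travel": [0, 0, 0], "dr": [0, 0, 0], "claw": 60}]}}

```text
time: 9.7
eef_pos: [477.7, -250.1, 132.9]
orientation: [0.469, 0.528, -0.469, 0.531]
ft_force: [0.3, 0.4, 0.4]
width: 0.703
```

Run:
```python
from h import *
d=snap('wrist','w10')
import st
```

```text
t 9.75 tcp [ 477.9 -250.1  133.1] yaw_y 6.89 down [ 0.0039 -0.0023 -1.    ] F [-0.2  0.3  1.2] M [-0.04  0.06  0.02] w 0.704 q [ 0.01  0.53  0.51  1.94 -0.37  0.76  0.85]
```

View pics/w10.png

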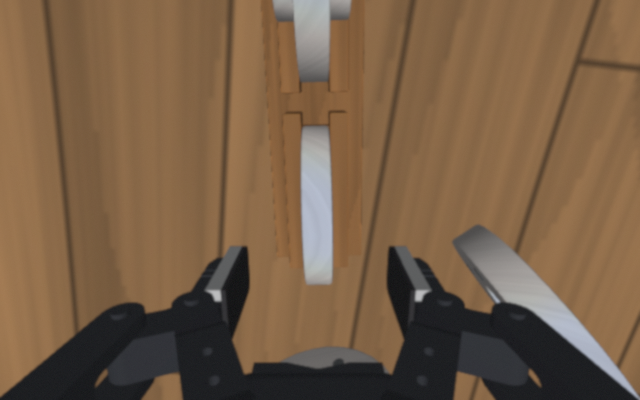

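Request:
{"name": "apply_moves", "arguments": {"deltas": [{"travel": [0, 1, -15], "dr": [0.002, 0.003, 0.015], "claw": 55}, {"travel": [0, 0, -15], "dr": [0, 0, 0], "claw": 45}, {"travel": [0, 0, -9], "dr": [0, 0, 0], "claw": 40}, {"travel": [0, 0, 0], "dr": [0, 0, 0], "claw": 40}]}}

```text
time: 10.15
eef_pos: [479.6, -249.3, 93.2]
orientation: [0.465, 0.532, -0.463, 0.535]
ft_force: [-0.0, -0.3, -0.1]
width: 0.469
```

```bash
python3 st.py
```

```text
t 10.15 tcp [ 479.6 -249.3   93.2] yaw_y 7.95 down [ 0.0049 -0.0011 -1.    ] F [-0.  -0.3 -0.1] M [-0.03  0.01  0.03] w 0.469 q [ 0.04  0.59  0.47  1.95 -0.41  0.69  0.9 ]
```

Request:
{"name": "apply_moves", "arguments": {"deltas": [{"travel": [-2, 0, 0], "dr": [0, 0, 0], "claw": 25}, {"travel": [0, 0, 0], "dr": [0, 0, 0], "claw": 10}, {"travel": [0, 0, 0], "dr": [0, 0, 0], "claw": 0}, {"travel": [0, 0, 0], "dr": [0, 0, 0], "claw": 0}, {"travel": [0, 0, 0], "dr": [0, 0, 0], "claw": 0}], "grip_force": 70}}

```text
time: 10.65
eef_pos: [477.5, -249.3, 93.8]
orientation: [0.465, 0.532, -0.463, 0.535]
ft_force: [-0.3, -0.1, -2.5]
width: 0.163
```

```bash
python3 st.py
```

```text
t 10.65 tcp [ 477.5 -249.3   93.8] yaw_y 7.96 down [ 0.0052 -0.001  -1.    ] F [-0.3 -0.1 -2.5] M [ 0.02 -0.    0.03] w 0.163 q [ 0.04  0.59  0.47  1.96 -0.41  0.68  0.9 ]
```

Request:
{"name": "apply_moves", "arguments": {"deltas": [{"travel": [0, 0, 10], "dr": [0, 0, 0], "claw": 0}, {"travel": [0, 0, 20], "dr": [0, 0, 0], "claw": 0}, {"travel": [0, 0, 25], "dr": [0, 0, 0], "claw": 0}, {"travel": [0, 0, 30], "dr": [0, 0, 0], "claw": 0}, {"travel": [0, 0, 35], "dr": [0, 0, 0], "claw": 0}, {"travel": [0, 0, 30], "dr": [0, 0, 0], "claw": 0}, {"travel": [0, 0, 15], "dr": [0, 0, 0], "claw": 0}, {"travel": [0, 0, 0], "dr": [0, 0, 0], "claw": 0}]}}

```text
time: 11.45
eef_pos: [475.4, -249.3, 269.2]
orientation: [0.466, 0.531, -0.464, 0.535]
ft_force: [1.2, -1.0, -1.7]
width: 0.168
```

Run:
```python
from h import *
d=snap('scene','c11')
import st
cv2.imwrite('pics/c11z.png',cv2.resize(d['img'][60:310,150:520,::-1],None,fx=2,fy=2,interpolation=2))
```

```text
t 11.5 tcp [ 475.  -249.1  268.1] yaw_y 7.85 down [ 4.5e-03 -7.0e-04 -1.0e+00] F [ 0.7 -0.2 -1.8] M [ 0.    0.   -0.02] w 0.169 q [-0.08  0.34  0.61  1.83 -0.22  1.04  0.75]
```

View pics/c11z.png

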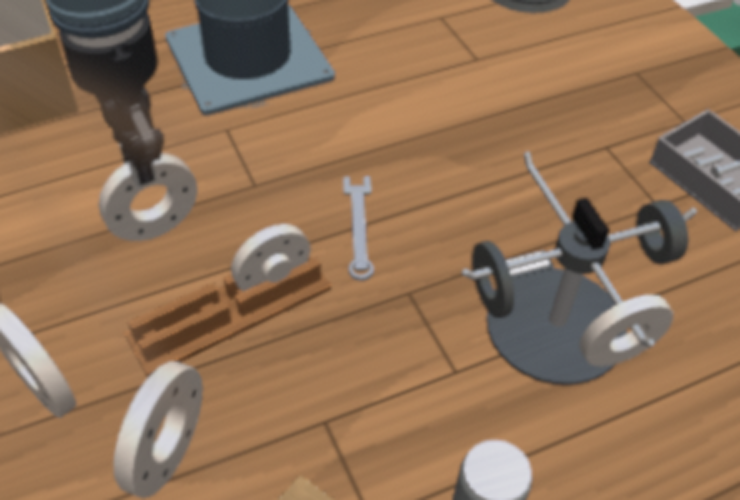

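Request:
{"name": "apply_moves", "arguments": {"deltas": [{"travel": [0, 20, 2], "dr": [0, 0.004, 0], "claw": 0}, {"travel": [0, 35, 0], "dr": [0, 0, -0.03], "claw": 0}, {"travel": [0, 40, 0], "dr": [0, 0, -0.03], "claw": 0}, {"travel": [0, 40, 0], "dr": [0, 0, -0.03], "claw": 0}, {"travel": [0, 40, 0], "dr": [0, 0, -0.03], "claw": 0}, {"travel": [0, 40, 0], "dr": [0, 0, -0.03], "claw": 0}, {"travel": [0, 40, 0], "dr": [0, 0, -0.03], "claw": 0}, {"travel": [0, 40, 0], "dr": [0, 0, -0.03], "claw": 0}, {"travel": [0, 40, 0], "dr": [0, 0, -0.02], "claw": 0}, {"travel": [0, 35, 0], "dr": [0, 0, 0], "claw": 0}, {"travel": [0, 20, 0], "dr": [0, 0, 0], "claw": 0}, {"travel": [0, 0, 0], "dr": [0, 0, 0], "claw": 0}]}}

```text
time: 12.7
eef_pos: [460.9, 154.5, 257.3]
orientation: [-0.519, -0.476, 0.533, -0.469]
ft_force: [-0.1, -0.6, -3.4]
width: 0.164
```

```bash
python3 st.py
```

```text
t 12.7 tcp [460.9 154.5 257.3] yaw_y -6.14 down [-0.0215 -0.0053 -0.9998] F [-0.1 -0.6 -3.4] M [-0.03 -0.04  0.02] w 0.164 q [-0.79  0.25  0.45  1.94 -0.13  1.01 -0.39]
```

Request:
{"name": "apply_moves", "arguments": {"deltas": [{"travel": [4, 15, -10], "dr": [0.003, -0.012, 0.008], "claw": 0}, {"travel": [3, 12, -15], "dr": [0.002, -0.008, 0.006], "claw": 0}, {"travel": [1, 5, -10], "dr": [0, 0, 0], "claw": 0}, {"travel": [0, 0, 0], "dr": [0, 0, 0], "claw": 0}, {"travel": [0, 0, 0], "dr": [0, 0, 0], "claw": 0}]}}

```text
time: 13.2
eef_pos: [466.9, 182.2, 217.5]
orientation: [-0.52, -0.475, 0.527, -0.475]
ft_force: [-0.1, 0.5, -1.9]
width: 0.168
```

Run:
```python
from h import *
snap('scene','c12');snap('side','s12')
import st
d=np.hstack([cv2.resize(load('c12')['img'][100:220,350:470],None,fx=3.3,fy=3.3,interpolation=2),cv2.resize(load('s12')['img'][200:330,200:330],None,fx=3.05,fy=3.05,interpolation=2)[:396,:396]])
cv2.imwrite('pics/cs12.png',d[:,:,::-1])
d=snap('wrist','w12')
```

```text
t 13.3 tcp [467.1 182.4 218. ] yaw_y -5.53 down [-0.0065 -0.0056 -1.    ] F [ 0.  -0.1 -2.7] M [ 0.   -0.01  0.03] w 0.164 q [-0.81  0.32  0.42  1.95 -0.16  0.91 -0.4 ]
```

View pics/cs12.png

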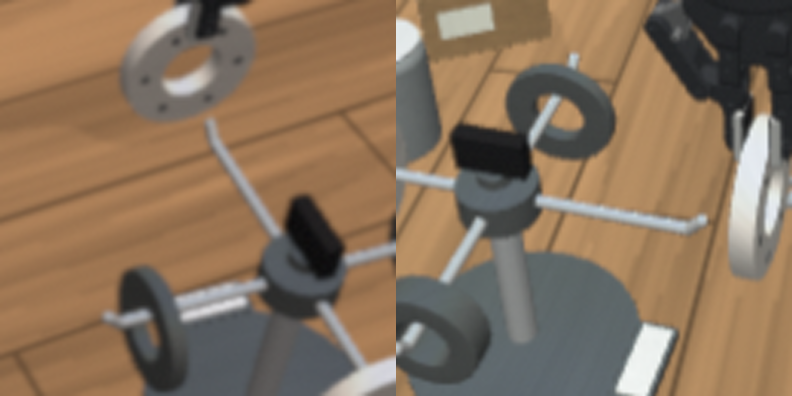

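View pics/w12.png

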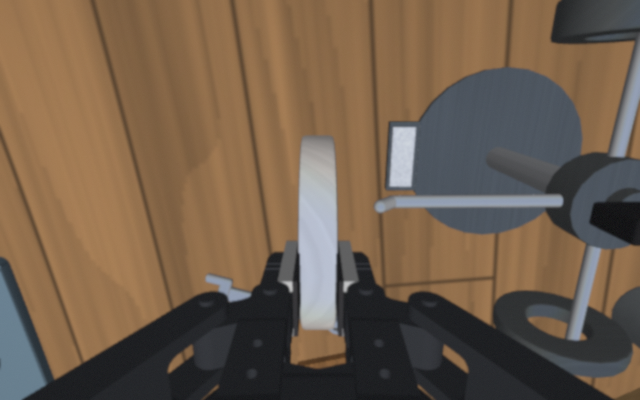

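Run:
```python
from h import *
C,S,W=load('c12'),load('s12'),load('w12')
c=lambda x,y:(350+x/3.3,100+y/3.3); s=lambda x,y:(200+(x-396)/3.05,200+y/3.05)
x,e=tri(ray(C,*c(209,123)),ray(S,*s(704,219)),ray(W,378,207)); print('tip',x.round(1),np.round(e,1))
x,e=tri(ray(C,*c(214,140)),ray(S,*s(686,227)),ray(W,395,203)); print('bend',x.round(1),np.round(e,1))
az=lambda v:np.degrees(np.arctan2(v[1],v[0])).round(1)
a,b=onz(W,400,202.5,150),onz(W,560,200.5,150);print('hook wrist',a.round(1),b.round(1),az(a-b))
img=W['img'].min(2); x0,y0=375,110
v=cv2.resize(img[y0:y0+90,x0:x0+50],None,fx=8,fy=8,interpolation=2); m=(v>165).astype(np.uint8); k,l,st,cc=cv2.connectedComponentsWithStats(m)
i=1+np.argmax(st[1:,4]); p=max(cv2.findContours((l==i).astype(np.uint8),0,1)[0],key=cv2.contourArea)[:,0,:]
P=np.array([onz(W,x0+(q[0]+.5)/8-.5,y0+(q[1]+.5)/8-.5,9)[:2] for q in p],np.float32)
print('card',st[i]/8,cv2.minAreaRect(P)); print('long az',az(np.linalg.svd(P-P.mean(0))[2][0]))
# foot circle: axis
for q in((497,67),(580,150),(414,150),(485,233)): print('foot edge',onz(W,*q,8).round(1))
# ring centre from scene hole
x,e=tri(ray(C,*c(190,66)),ray(S,*s(757,200)));print('ring?',x.round(1),e)
```

```text
tip [504.4 183.2 159.7] [1.7 1.7 0.3]
bend [515.7 182.7 152.1] [0.7 0.7 0.4]
hook wrist [519.4 181.7 150. ] [617.2 173.8 150. ] 175.4
card [  15.25   17.5    25.     58.75 9900.25] ((552.1229858398438, 180.1133270263672), (59.75950622558594, 21.6927490234375), 84.45716857910156)
long az -95.2
foot edge [641.9 256.6   8. ]
foot edge [727.  170.1   8. ]
foot edge [564.5 186.    8. ]
foot edge [638.6  88.6   8. ]
ring? [469.9 184.6 183.6] [0.8328039287322307, 0.8328039287322698]
```

Request:
{"name": "apply_moves", "arguments": {"deltas": [{"travel": [0, 3, -12], "dr": [0.004, -0.005, 0.004], "claw": 0}, {"travel": [0, 1, -14], "dr": [0, 0, 0], "claw": 0}, {"travel": [0, 0, -5], "dr": [0, 0, 0], "claw": 0}, {"travel": [0, 0, 0], "dr": [0, 0, 0], "claw": 0}, {"travel": [0, 0, 0], "dr": [0, 0, 0], "claw": 0}]}}

```text
time: 13.85
eef_pos: [469.6, 185.6, 189.6]
orientation: [0.525, 0.475, -0.522, 0.476]
ft_force: [0.8, -0.3, -2.1]
width: 0.163
```

Run:
```python
from h import *
snap('scene','c13');snap('side','s13')
import st
d=np.hstack([cv2.resize(load('c13')['img'][100:220,350:470],None,fx=3.3,fy=3.3,interpolation=2),cv2.resize(load('s13')['img'][200:330,200:330],None,fx=3.05,fy=3.05,interpolation=2)[:396,:396]])
cv2.imwrite('pics/cs13.png',d[:,:,::-1])
```

```text
t 13.95 tcp [469.8 185.8 189.7] yaw_y -5.44 down [ 0.0045  0.002  -1.    ] F [-0.2 -0.1 -2.2] M [-0.   -0.04 -0.04] w 0.167 q [-0.79  0.36  0.4   1.98 -0.19  0.83 -0.38]
```

View pics/cs13.png

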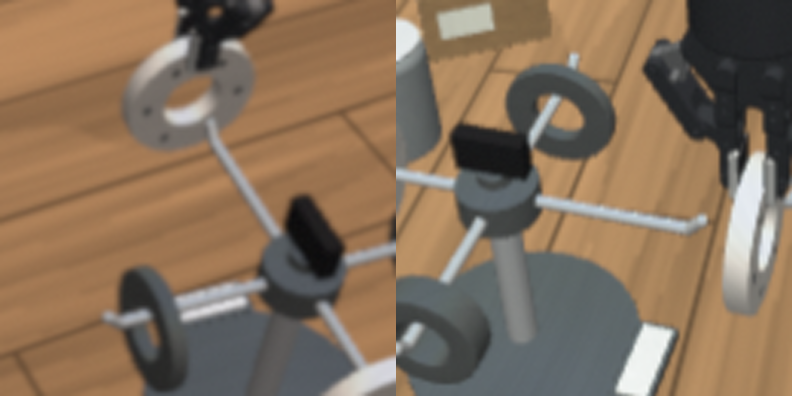

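Request:
{"name": "apply_moves", "arguments": {"deltas": [{"travel": [8, -1, 0], "dr": [0, 0, 0], "claw": 0}, {"travel": [12, -1, 0], "dr": [0, 0, 0], "claw": 0}, {"travel": [12, -1, 0], "dr": [0, 0, 0], "claw": 0}, {"travel": [5, 0, 0], "dr": [0, 0, 0], "claw": 0}, {"travel": [0, 0, 0], "dr": [0, 0, 0], "claw": 0}]}}

```text
time: 14.45
eef_pos: [511.9, 182.6, 191.0]
orientation: [0.526, 0.475, -0.521, 0.477]
ft_force: [-0.5, 0.6, -2.7]
width: 0.161
```

Run:
```python
from h import *
snap('scene','c14');snap('side','s14')
import st
d=np.hstack([cv2.resize(load('c14')['img'][100:220,350:470],None,fx=3.3,fy=3.3,interpolation=2),cv2.resize(load('s14')['img'][200:330,200:330],None,fx=3.05,fy=3.05,interpolation=2)[:396,:396]])
cv2.imwrite('pics/cs14.png',d[:,:,::-1])
```

```text
t 14.55 tcp [510.9 182.6 190.9] yaw_y -5.44 down [ 0.0067  0.003  -1.    ] F [-0.3  0.2 -2.9] M [-0.01  0.03 -0.01] w 0.165 q [-0.74  0.42  0.4   1.89 -0.21  0.87 -0.33]
```

View pics/cs14.png

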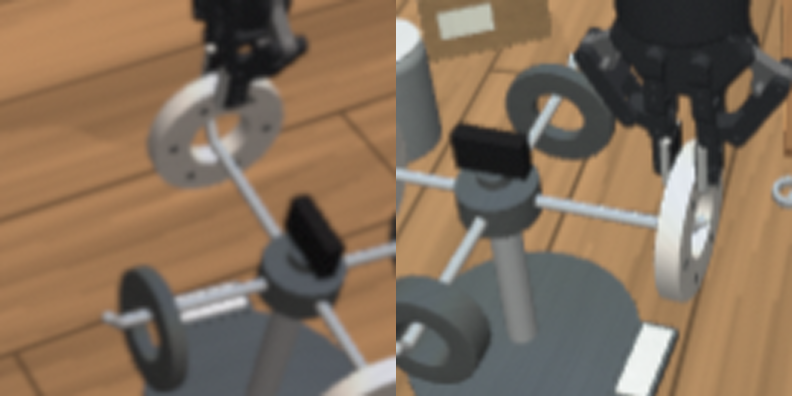

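Request:
{"name": "apply_moves", "arguments": {"deltas": [{"travel": [8, -1, 0], "dr": [-0.002, 0.004, 0], "claw": 0}, {"travel": [10, -1, 0], "dr": [0, 0, 0], "claw": 0}, {"travel": [8, 0, -2], "dr": [0, 0, 0], "claw": 0}, {"travel": [2, 0, -2], "dr": [0, 0, 0], "claw": 0}, {"travel": [0, 0, -2], "dr": [0, 0, 0], "claw": 0}, {"travel": [0, 0, 0], "dr": [0, 0, 0], "claw": 0}]}}

```text
time: 15.15
eef_pos: [540.6, 180.6, 183.8]
orientation: [0.523, 0.476, -0.523, 0.476]
ft_force: [-0.6, -0.4, -2.7]
width: 0.167
```

```bash
python3 st.py
```

```text
t 15.15 tcp [540.6 180.6 183.8] yaw_y -5.4 down [ 1.1e-03  5.0e-04 -1.0e+00] F [-0.6 -0.4 -2.7] M [-0.03 -0.   -0.06] w 0.167 q [-0.7   0.48  0.4   1.82 -0.23  0.89 -0.29]
```

Request:
{"name": "apply_moves", "arguments": {"deltas": [{"travel": [0, 0, -5], "dr": [0, 0, 0], "claw": 0}, {"travel": [0, 0, -5], "dr": [0, 0, 0], "claw": 0}, {"travel": [0, 0, -4], "dr": [0, 0, 0], "claw": 0}, {"travel": [0, 0, 0], "dr": [0, 0, 0], "claw": 0}]}}

```text
time: 15.55
eef_pos: [539.4, 180.7, 168.2]
orientation: [-0.523, -0.476, 0.523, -0.476]
ft_force: [0.2, 0.1, -2.2]
width: 0.167
```

Request:
{"name": "apply_moves", "arguments": {"deltas": [{"travel": [0, 0, -1.5], "dr": [0, 0, 0], "claw": 0}, {"travel": [0, 0, -1], "dr": [0, 0, 0], "claw": 0}]}}

```text
time: 15.75
eef_pos: [539.4, 180.9, 165.6]
orientation: [0.523, 0.476, -0.523, 0.476]
ft_force: [0.7, -0.5, -3.5]
width: 0.172
```

Run:
```python
from h import *
snap('scene','c15');snap('side','s15');snap('wrist','w15')
import st
d=np.hstack([cv2.resize(load('c15')['img'][100:220,350:470],None,fx=3.3,fy=3.3,interpolation=2),cv2.resize(load('s15')['img'][200:330,200:330],None,fx=3.05,fy=3.05,interpolation=2)[:396,:396]])
cv2.imwrite('pics/cs15.png',d[:,:,::-1])
```

```text
t 15.9 tcp [539.5 180.8 165.7] yaw_y -5.36 down [-1.e-04  6.e-04 -1.e+00] F [-0.6  0.3 -2.1] M [-0.06  0.02 -0.02] w 0.166 q [-0.69  0.5   0.39  1.83 -0.24  0.85 -0.28]
```

View pics/cs15.png

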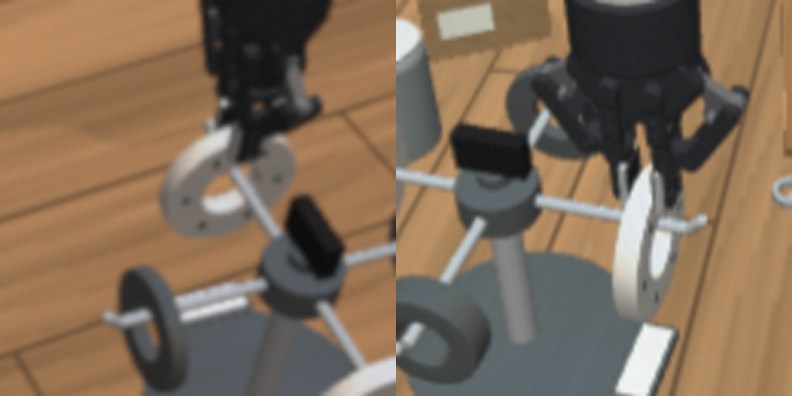

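Close to contact; keep lowering in 1 mm steps, then check the force.

Request:
{"name": "apply_moves", "arguments": {"deltas": [{"travel": [0, 0, -1], "dr": [0, 0, 0], "claw": 0}, {"travel": [0, 0, -1], "dr": [0, 0, 0], "claw": 0}]}}

```text
time: 16.1
eef_pos: [539.8, 180.9, 164.1]
orientation: [0.523, 0.476, -0.522, 0.476]
ft_force: [-1.3, -0.2, 4.7]
width: 0.165
```

Request:
{"name": "apply_moves", "arguments": {"deltas": [{"travel": [0, 0, -0.7], "dr": [0, 0, 0], "claw": 0}]}}

```text
time: 16.2
eef_pos: [539.9, 181.0, 164.0]
orientation: [0.523, 0.476, -0.522, 0.476]
ft_force: [-4.5, -0.5, 8.1]
width: 0.167
```

Request:
{"name": "apply_moves", "arguments": {"deltas": [{"travel": [0, 0, -0.7], "dr": [0, 0, 0], "claw": 0}]}}

```text
time: 16.3
eef_pos: [539.9, 180.9, 164.1]
orientation: [0.523, 0.476, -0.522, 0.476]
ft_force: [-3.5, -0.4, 6.4]
width: 0.168
```

Request:
{"name": "apply_moves", "arguments": {"deltas": [{"travel": [0, 0, 0.5], "dr": [0, 0, 0], "claw": 0}, {"travel": [0, 0, 0], "dr": [0, 0, 0], "claw": 20}, {"travel": [0, 0, 0], "dr": [0, 0, 0], "claw": 30}, {"travel": [0, 0, 0], "dr": [0, 0, 0], "claw": 38}, {"travel": [0, 0, 0], "dr": [0, 0, 0], "claw": 38}, {"travel": [0, 0, 0], "dr": [0, 0, 0], "claw": 38}]}}

```text
time: 16.9
eef_pos: [541.1, 181.3, 165.4]
orientation: [0.524, 0.476, -0.521, 0.476]
ft_force: [1.3, -0.6, -0.7]
width: 0.446
```

Run:
```python
from h import *
snap('wrist','w16')
import st
```

```text
t 16.95 tcp [541.2 181.3 165.4] yaw_y -5.38 down [ 0.0031  0.0027 -1.    ] F [-0.7  0.   0. ] M [0.01 0.01 0.04] w 0.441 q [-0.69  0.5   0.39  1.83 -0.25  0.85 -0.28]
```

View pics/w16.png

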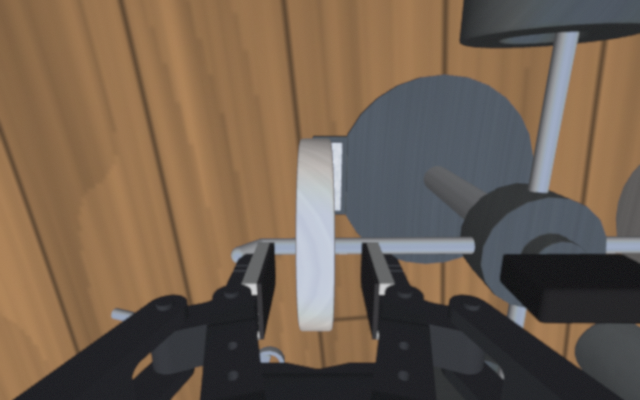

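Clear on both sides. Straight up.

Request:
{"name": "apply_moves", "arguments": {"deltas": [{"travel": [0, 0, 8], "dr": [0, 0, 0], "claw": 38}, {"travel": [0, 0, 12], "dr": [0, 0, 0], "claw": 38}, {"travel": [0, 0, 20], "dr": [0, 0, 0], "claw": 38}, {"travel": [0, 0, 30], "dr": [0, 0, 0], "claw": 38}, {"travel": [0, 0, 35], "dr": [0, 0, 0], "claw": 38}, {"travel": [-20, 0, 35], "dr": [0, 0, 0], "claw": 38}, {"travel": [-30, 0, 20], "dr": [0, 0, 0], "claw": 38}, {"travel": [-30, 0, 0], "dr": [0, 0, 0], "claw": 38}, {"travel": [0, 0, 0], "dr": [0, 0, 0], "claw": 38}, {"travel": [0, 0, 0], "dr": [0, 0, 0], "claw": 38}]}}

```text
time: 17.95
eef_pos: [459.8, 179.9, 340.6]
orientation: [0.528, 0.475, -0.519, 0.476]
ft_force: [0.7, -0.2, -0.9]
width: 0.445
```

Run:
```python
from h import *
snap('scene','c17');snap('side','s17');snap('wrist','w17')
import st
d=np.hstack([cv2.resize(load('c17')['img'][100:260,350:510],None,fx=2.5,fy=2.5,interpolation=2),cv2.resize(load('s17')['img'][200:360,180:340],None,fx=2.5,fy=2.5,interpolation=2)])
cv2.imwrite('pics/cs17.png',d[:,:,::-1])
```

```text
t 18.1 tcp [460.1 179.6 339.4] yaw_y -5.6 down [ 0.009   0.0056 -0.9999] F [ 0.6  1.2 -0.1] M [-0.02 -0.05 -0.02] w 0.444 q [-0.85  0.15  0.44  1.83 -0.07  1.16 -0.49]
```

View pics/cs17.png

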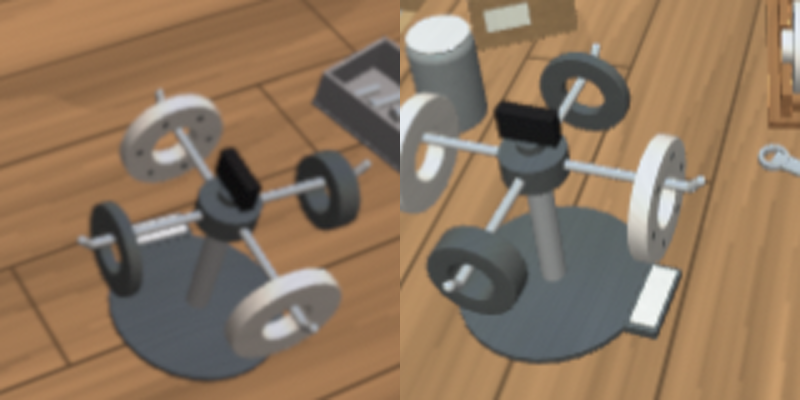

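View pics/w17.png

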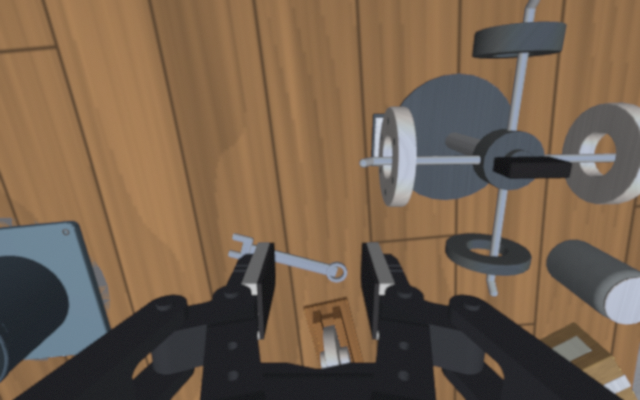

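View pics/c17.png

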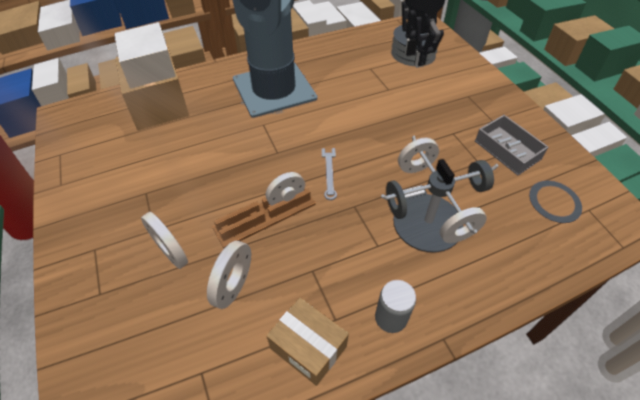

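Run:
```python
from h import *
W=load('w17'); S=load('s17'); C=load('c17')
az=lambda v:np.degrees(np.arctan2(v[1],v[0])).round(1)
a,b=onz(W,420,160,150),onz(W,478,159.5,150); print(az(a-b), az(onz(W,380,161.5,150)-onz(W,478,159.5,150)))
s=lambda x,y:onz(S,180+(x-400)/2.5,200+y/2.5,150)
print('side',az(s(680,186)-s(568,165)))
c=lambda x,y:onz(C,350+x/2.5,100+y/2.5,150)
print('scene sidehooks',az(c(90,241)-c(198,214)),'-90 offset', az(c(357,170)-c(262,194)))
```

```text
174.8 175.5
side 174.8
scene sidehooks -96.1 -90 offset 84.0
```

```bash
python3 -c "
from workcell import arm
print(arm.sign_off())"
```

```text
the job is handed in; nothing more can be done
None
```

The job is done and handed in at about 18 s of the 58 s allowed. I turned the carousel about 73° clockwise by the grip bar, so the empty hook faces the card plate. Then I took the open-hole ring from the rack, hung it on that hook and let go.

**Hook direction:** the last checks put it at 174.8° (side view) and 174.8–175.5° (wrist view). The scene view's side hooks imply about 174°. The card plate's edges faced about 174.8°, so the hook should be within about 1° of the front.

**Ring:** it met the rod at the height predicted for a proper hang, with at most about 8 N measured at the wrist. The last pictures show it hanging freely on the hook near the 105 mm seat, with the gripper well clear.

**Everything else:** the solid disc still stands in its slot, the two larger look-alike rings look unmoved, and nothing fell.

**Disagreements:**
- The card plate's centre, taken from a single camera, gave 173.6° (scene) and 177.1° (side). That is about what a 2 mm calibration error would cause, so I relied on the edge directions, which agreed to about 1.5° across the three cameras.
- An early estimate of the foot's centre was about 3 mm off, and I set it aside.

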